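Fit a pot holder in the banding wheel's collet

ROBOT

A 6-joint arm with a two-finger parallel gripper is mounted at the origin on the work surface. World frame = base frame: x ahead of the robot, y to its left, z up, the work surface at z = 0. Lengths are in m, angles in rad, forces in N, time in s.
With the tool pointing down it reaches from about 0.25 to 0.775 m from the base axis. Payload 4 kg.
Tool frame: the origin (TCP) lies midway between the tips of the shut fingers; the grasp point (between the pads) lies 19 mm behind it; z points along the fingers, y is the line along which they close (so a half turn about z gives the same grasp; the last joint's range is limited). The gripper opens to 94 mm and grips with 3 to 60 N. Pads are 16 mm wide; open, the fingers measure 119 mm over their backs; the gripper's body (75 mm by 177 mm) begins 78 mm behind the grasp point.
Start: joints at [1.014, 0.087, 1.371, -0, 1.684, -0.103], TCP at [0.241, 0.494, 0.206] pointing down, gripper open.
Joint ranges: [-3.1, 3.1], [-0.76, 2.03], [0.27, 2.55], [-1.08, 4.22], [0.17, 2.65], [-2.57, 2.57]. Speed limits (rad/s): [2.79, 2.79, 3.14, 3.14, 3.14, 3.14].

INTERFACE

Orientations are given as [roll, pitch, yaw] about the fixed x, y, z axes, in that order (R = Rz(yaw) Ry(pitch) Rx(roll)).
In Python, from bench import get_obs, snapshot, close_job gives the robot as it stands. The module is installed in compiled form; this text tells all that it offers.
- The arm moves only by the tool drive_tool, never from a script. Its argument "commands" is a list of rows, each a list of 6 numbers: the shift along the tool's x, y, z in units of 0.04 m (1.0 is 0.04 m), then the turn, a rotation vector about the tool's x, y, z in units of 0.1 rad (1.0 is 0.1 rad). In form: [[dx, dy, dz, wx, wy, wz], ...]. A call has 1 to 20 rows; each row shifts and turns the commanded pose from where the row before left it, along the tool's axes as they then stand; what a row does not reach is not made up. A row lasts 1/8 s, in which the tool goes at most 62.5 mm and 10.7 degrees, less where a joint would pass 70% of its speed; a pose out of reach is approached as far as the arm can. A call with a number of a shift or a turn outside -1 to 1 is refused whole. A call with a gripper value outside its range is refused whole. "gripper" is the closure, from 0 (fully open) to 1 (shut), set as the call begins (left out, the last holds). The fingers move at their own pace and stop on an object; the grip force is fixed at half the most. Time passes only in rows, so rows that do not move let the fingers close. It gives the time, the measured TCP pose, the force, the opening and the grip force at its end, in the units of the state.
- get_obs(): the state, without advancing time (a new reading comes with each control period).
- snapshot(name): name is "scene" or "side" or "wrist"; returns a dict with "image" (384x512x3 uint8, blue, green, red), "range_z" (384x512 float32, m along the optical axis (not along the pixel's ray), 0 where there is no reading), "fx", "fy", "cx", "cy" (pixels), "rvec" (rotation vector, rad) and "tvec" (3), from world to camera coordinates, as OpenCV has them. Camera axes: x right, y down, z forward; pixel columns grow to the right and rows downward; lengths in m; the calibration is good to about 2 mm. A picture is of the moment at which its call begins.
- close_job(): hands the job in; it is judged then, once.
The state is a dict: "time": time; "joint_positions": joint angles; "qvel": joint speeds; "joint_torque": joint torques, N m; "tool_pos": TCP position; "ee_rot": TCP orientation; "wrist_force": force on the tool from outside, world axes, zero at the start; "wrist_torque": the same for the moment, N m; "width": finger opening in m; "finger_force": force on a finger pad.
Only numpy, scipy, OpenCV 4.12 (cv2) and the standard library are available. Lean on these libraries where they do the work, as an engineer would, in place of code of your own. Each camera call takes 0.05 s, during which the arm holds its last target. There are 200 camera calls.

TASK

Set the red rubber pot holder into the collet of the banding wheel, shank down and fully home, and let go of it. Then turn the nut clockwise (seen from above), pushing it round by its spokes, until it comes up tight, so that the collet grips the shank firmly and the holder stands upright. Leave the other two holders in the rack and the painted pots where they are.

Things in the scene. Friction and masses are not known exactly. Their poses are not given: they have to be found in the camera images.
- red_grip (a point): On the axis of the RED rubber pot holder (the one to fit), half-way up the grippable head; z axis up along the holder. 64 mm above the foot of the shank, 24 mm above the collar's underside, 22 mm below the top. The head is 40 mm wide, 43 mm tall, sides upright from 6 to 34 mm above the collar's underside. Starts upright in one of the three rack holes, collar 4 mm above the rack.
- red_tip (a point): Centre of the foot of the red holder's shank, 64 mm below red_grip along its axis.
- black_grip (a point): The same point (64 mm above the shank foot) on the black rubber holder, head 48 mm in diameter, same shank; stays in the rack.
- cork_grip (a point): The same point on the cork holder, head 34 mm in diameter, same shank; stays in the rack.
- rack: Fixed wooden block 260 x 72 x 45 mm; origin at the centre of its underside, x axis along the row. Three holes in its top, 15 mm wide and 36 mm deep, at x = -78, 0 and +78 mm. The three holders stand in them in any order.
- wheel: Banding wheel, fixed, its spindle pinned so that it does not turn; origin at the centre of its underside, z up along the spindle. Cast foot 160 mm wide, round aluminium head 224 mm in diameter with its top at 100 mm; a steel collet with a spoked nut stands in the middle of the head.
- collet_seat (a point): On the spindle axis, the bottom of the collet bore, on which the shank's foot rests when the holder is fully home (105 mm above the table). z axis up.
- collet_mouth (a point): On the spindle axis, level with the top of nut and collet (141 mm above the table, 36 mm above the seat). The bore is formed by four brass segments, 15 mm apart across it at nut value 0, with a short flared lead-in. When the holder is home its collar's underside is 4 mm above this point.
- nut (a joint): Turn of the collet nut in rad, growing clockwise seen from above; starts at 0 to 0.3 and stays where it is left. Each rad moves every brass segment 1.2 mm inward: the 12 mm shank is touched at about 1.25 and gripped firmly from about 1.55; the thread ends in a hard stop at 1.75, and turning to the stop is right and harmless. Takes about 0.2 N m to turn, about 0.35 N m near the stop.
- ball_a (a point): Centre of the black ball, 18 mm in diameter, on the end of one of the nut's three spokes: level steel rods, 8 mm thick, from the nut (44 mm in diameter, 24 mm tall) to the balls. Ball centres are 65 mm from the spindle axis, 129 mm above the table, 29 mm above the wheel head, 120 degrees apart.
- ball_b (a point): The second spoke's ball.
- ball_c (a point): The third spoke's ball.
- jaw_a: One of the four brass collet segments (9 mm wide, 35 mm tall), inside the nut round the bore.
- jaw_b: The segment a quarter turn on from jaw_a.
- jaw_c: The segment opposite jaw_a.
- jaw_d: The segment opposite jaw_b.
- red: The whole red holder, loose, about 90 g, 86 mm long; origin at the foot of its shank (as red_tip). From the foot up: steel shank 12 mm in diameter, 40 mm long, foot slightly chamfered; steel collar 26 mm wide, 4 mm thick; red rubber head.
- pot_pink: Pink painted clay pot, 104 mm wide and 96 mm tall, origin at the centre of its underside; bystander beyond the wheel.
- pot_blue: Blue painted clay pot, same size, origin likewise; bystander near the robot.

How it is judged:
By the outcome, as a careful person would: the job done as asked, in the order asked, and still so for the second after the job is handed in, with the robot touching nothing.
It also fails if it takes over 58 s, if anything falls off the work surface, if the arm or the gripper's body presses on something with over 40 N, if the wrist force passes 120 N, or if a joint passes its speed limit or range.

## Working session

There is one attempt and no reset: what is moved stays moved. The work goes in short steps, Python scripts to look and compute and a tool call to move; the robot and the scene stay as the last step left them, time stands still between calls to the robot, and variables do not carry over. Pictures are saved under pics/ and viewed, at most 10 in all, crops included, and the job is handed in when it is done.

Besides the shell and the picture viewer there is one more tool, called after "Request:" as name([rows], argument=value, ...), one row to a line, values as JSON. drive_tool: Moves the arm, as the interface text tells. Its arguments: {"type":"object","properties":{"commands":{"type":"array"},"gripper":{"type":"number"}},"required":["commands"]}

```bash
mkdir -p pics
cat > h.py <<'E'
import numpy as np, cv2, pickle
from bench import get_obs, snapshot, close_job
def pts(s):
    R,_=cv2.Rodrigues(np.array(s["rvec"],float)); t=np.array(s["tvec"],float).ravel()
    v,u=np.mgrid[:384,:512]; z=s["range_z"]
    c=np.stack([(u-s["cx"])/s["fx"]*z,(v-s["cy"])/s["fy"]*z,z],-1)
    P=(c-t)@R; P[z<=0]=np.nan
    return P
def ray(s,u,v,h):
    R,_=cv2.Rodrigues(np.array(s["rvec"],float)); t=np.array(s["tvec"],float).ravel()
    d=R.T@np.array([(u-s["cx"])/s["fx"],(v-s["cy"])/s["fy"],1]); o=-R.T@t
    return o+d*(h-o[2])/d[2]
def circ(xy):
    A=np.c_[2*xy,np.ones(len(xy))]; s=np.linalg.lstsq(A,(xy**2).sum(1),rcond=None)[0]
    return s[0],s[1],np.sqrt(s[2]+s[0]**2+s[1]**2)
E
python3 - <<'E'
from h import *
o=get_obs(); print(o)
ims=[]
for n in ("scene","side","wrist"):
    s=snapshot(n); pickle.dump(s,open(n+".pkl","wb")); ims.append(s["image"])
    R,_=cv2.Rodrigues(np.array(s["rvec"],float)); print(n,s["fx"],-R.T@np.array(s["tvec"],float).ravel())
cv2.imwrite("pics/a.png",cv2.resize(np.hstack(ims[:2]),(800,300)))
cv2.imwrite("pics/scene.png",ims[0])
cv2.imwrite("pics/side.png",ims[1])
E
```

```text
{'time': 0.0, 'joint_positions': array([ 1.01388649e+00,  8.79656373e-02,  1.37220683e+00, -2.75796725e-05,
        1.68355524e+00, -1.03105615e-01]), 'qvel': array([-0.00090606, -0.00019154,  0.00021138,  0.00127299,  0.00201612,
        0.00223234]), 'joint_torque': array([-1.41374428e-03, -3.40179920e+01, -3.02428830e+01,  7.19175115e-02,
        3.29849054e-02, -1.48652425e-04]), 'tool_pos': array([0.24085312, 0.49388164, 0.20432239]), 'ee_rot': array([-3.13946611e+00, -1.92481238e-04,  2.68778515e+00]), 'wrist_force': array([ 0.00169067, -0.86145767, -0.23276169]), 'wrist_torque': array([-0.02826742, -0.01187003,  0.0174897 ]), 'finger_force': 0.0, 'width': 0.09413161949437185}
scene 456.71678270026075 [ 1.32117119 -0.28627742  0.75989891]
side 349.36215206012247 [ 0.51945291 -0.55925313  0.58235208]
wrist 300.601376143035 [0.16799051 0.52996983 0.38338916]
```

View pics/scene.png

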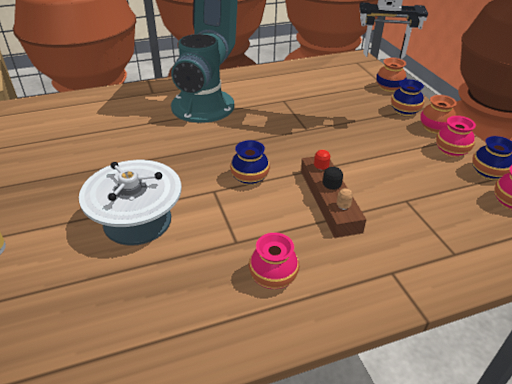

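View pics/side.png

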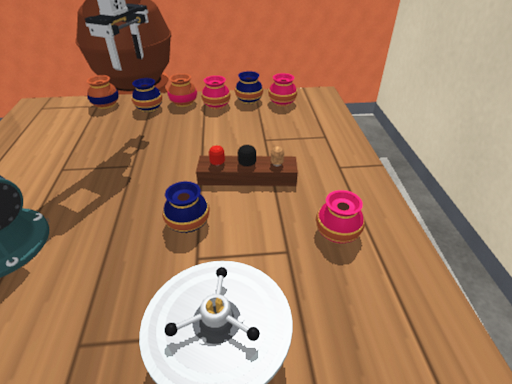

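The scene view has red at (322,158), black at (333,178) and cork at (344,199). The side view has the nut at (215,310) with balls at (222,272), (171,329) and (253,333).

Run:
```python
from h import *
for n in ("scene","side"):
    s=pickle.load(open(n+".pkl","rb")); P=pts(s); im=s["image"].astype(int); b,g,r=im[...,0],im[...,1],im[...,2]
    m=(r>150)&(g<70)&(b<70)&(P[...,2]>0.05)&(P[...,2]<.12)
    print(n,"red",m.sum(),P[m].min(0),P[m].max(0), np.argwhere(m).mean(0))
    q=P[m]; k=q[(q[:,2]>.06)&(q[:,2]<.083)]; print(" circ",circ(k[:,:2]))
    # balls
    m=((im.max(-1)<60)&(P[...,2]>0.1)&(P[...,2]<.15)).astype(np.uint8)
    c,l,st,ce=cv2.connectedComponentsWithStats(m)
    B=[]
    for i in range(1,c):
        if st[i,4]>15:
            p=ray(s,*ce[i],.129); B.append(p); print(" ball",ce[i],st[i,4],p)
    if len(B)==3: print(" cc",circ(np.array(B)[:,:2]))
    # rim of head
    m=(P[...,2]>.095)&(P[...,2]<.104)&(im.min(-1)>120); 
    cn=max(cv2.findContours(m.astype(np.uint8),cv2.RETR_EXTERNAL,cv2.CHAIN_APPROX_NONE)[0],key=len)[:,0]
    print(" rim",circ(np.array([ray(s,u,v,.1)[:2] for u,v in cn])))
    # pots, rack
    m=(b>70)&(r<50)&(g<50); 
    m=(P[...,2]>.035)&(P[...,2]<.05)&(abs(P[...,0]-.45)<.4)&(abs(P[...,1])<.5)
    c,l,st,ce=cv2.connectedComponentsWithStats(m.astype(np.uint8))
    for i in range(1,c):
        if st[i,4]>100:
            q=P[l==i]; print(" obj",st[i],q.min(0)[:2],q.max(0)[:2], cv2.minAreaRect((q[:,:2]*1000).astype(np.float32)))
```

```text
scene red 107 [0.39935288 0.17777494 0.05483572] [0.69962902 0.61758515 0.09779815] [155.48598131 326.22429907]
 circ (np.float64(0.4981906526349756), np.float64(0.19836128713876983), np.float64(0.007078553398260758))
 ball [188.77272727  84.51048951] 286 [ 0.08911973 -0.05594994  0.129     ]
 ball [113.38461538 164.5       ] 26 [ 0.42074528 -0.30863366  0.129     ]
 ball [158.22222222 175.22222222] 36 [ 0.49300417 -0.21870443  0.129     ]
 ball [111.90697674 196.53488372] 43 [ 0.53448628 -0.32376666  0.129     ]
 rim (np.float64(0.49270984596176), np.float64(-0.2854967875717756), np.float64(0.09430937476241705))
 obj [188  98  36  11 156] [ 0.0500881  -0.05875217] [0.07183685 0.05519302] ((61.13497543334961, -1.7389984130859375), (21.236717224121094, 113.93389892578125), 0.5022560358047485)
 obj [ 301  157   65   71 1364] [0.42831255 0.13563477] [0.69853031 0.22246969] ((563.6141967773438, 184.9259033203125), (75.16914367675781, 264.69805908203125), 83.95796966552734)
 obj [230 163  40  18 206] [ 0.39031003 -0.02881954] [0.46764215 0.07402818] ((435.8481140136719, 15.64785385131836)
[... 1038 characters left out ...]
 21 1515] [0.42705501 0.13606672] [0.69279249 0.23686909] ((559.8218994140625, 185.7027130126953), (77.09846496582031, 259.93377685546875), 83.8600082397461)
 obj [162 206  47  24 270] [ 0.360716   -0.02879687] [0.46230697 0.03495726] ((414.50567626953125, 0.01093292236328125), (102.94932556152344, 56.98710250854492), 7.473054885864258)
 obj [  0 211  28  43 280] [ 0.05001807 -0.05843126] [0.06828596 0.059384  ] ((59.15830993652344, 0.47512054443359375), (117.81419372558594, 18.254512786865234), 89.98160552978516)
 obj [316 213  48  28 286] [ 0.69542319 -0.09067847] [ 0.79268872 -0.01581917] ((736.5119018554688, -61.67157745361328), (54.69279098510742, 103.14266204833984), 65.23532104492188)
```

Request:
drive_tool([
  [-0.97, -0.455, 0, 0, 0, 0],
  [-0.97, -0.455, 0, 0, 0, 0],
  [-0.97, -0.455, 0, 0, 0, 0],
  [-0.97, -0.455, 0, 0, 0, 0],
  [-0.97, -0.455, 0, 0, 0, 0],
  [-0.97, -0.455, 0, 0, 0, 0],
  [-0.97, -0.455, 0, 0, 0, 0],
  [-0.97, -0.455, 0, 0, 0, 0],
  [-0.97, -0.455, 0, 0, 0, 0],
  [0, 0, 0, 0, 0, -0.87],
  [0, 0, 0, 0, 0, -0.87],
  [0, 0, 0, 0, 0, -0.87],
  [0, 0, 0, 0, 0, -0.87],
  [0, 0, 0, 0, 0, 0],
])

```text
time: 1.9
tool_pos: [0.483, 0.194, 0.2051]
ee_rot: [-3.141, -0.001, 3.035]
wrist_force: [0.4, 0.4, -0.1]
width: 0.0938
finger_force: 0.0
```

```bash
cat >> h.py <<'E'
def redmask(s):
    im=s["image"].astype(int); b,g,r=im[...,0],im[...,1],im[...,2]; P=pts(s)
    return (r>110)&(g<.35*r)&(b<.35*r)&(np.hypot(P[...,0]-.49,P[...,1]-.19)<.07), P
def go(x,y,z,yaw=None):
    o=get_obs(); p=o["tool_pos"]; from scipy.spatial.transform import Rotation as R
    Rm=R.from_euler('xyz',o["ee_rot"]); d=Rm.inv().apply(np.array([x,y,z])-p)/.04
    w=[0,0,0]
    if yaw is not None: w=(Rm.inv()*R.from_euler('xyz',[np.pi,0,yaw])).as_rotvec()/.1
    print("pos",p.round(4),"rpy",o["ee_rot"].round(3),"shift",d.round(3),"turn",np.round(w,3),"F",o["wrist_force"].round(1),"t",o["time"],"w",o["width"],"j",o["joint_positions"].round(2))
E
python3 - <<'E'
from h import *
for n in ("scene","side","wrist"):
    s=snapshot(n) if n=="wrist" else pickle.load(open(n+".pkl","rb")); m,P=redmask(s)
    c=np.argwhere(m).mean(0)[::-1]; q=P[m]; k=q[(q[:,2]>.055)&(q[:,2]<.083)]
    print(n,m.sum(),c,ray(s,*c,.073),q.min(0),q.max(0),k.mean(0))
    if n=="wrist":
        pickle.dump(s,open("w1.pkl","wb")); cv2.imwrite("pics/w1.png",s["image"])
        t=q[q[:,2]>.09]; print("top",t.mean(0),t.min(0),t.max(0))
go(.484,.193,.2,3.035)
E
```

```text
scene 243 [321.71193416 159.48559671] [0.48710748 0.19327511 0.073     ] [0.4746385  0.1729479  0.05507498] [0.50682672 0.21031538 0.09779815] [0.49900126 0.18685581 0.06991117]
side 247 [216.29959514 155.13360324] [0.48364626 0.1936684  0.073     ] [0.46504393 0.17365287 0.04551033] [0.50271836 0.22820886 0.09660101] [0.48403754 0.17948854 0.06983367]
wrist 1135 [255.769163   189.48017621] [0.48420625 0.19556796 0.073     ] [0.46275758 0.17637775 0.04360935] [0.51518867 0.21469526 0.09657548] [0.46832427 0.1999158  0.07832604]
top [0.48168386 0.19557645 0.09319863] [0.46667871 0.17971582 0.09001824] [0.49849396 0.21132616 0.09657548]
pos [0.483  0.194  0.2052] rpy [-3.141e+00 -1.000e-03  3.034e+00] shift [-0.027 -0.022  0.129] turn [-0.002 -0.005 -0.007] F [-0.9 -0.3 -0.2] t 1.95 w 0.09408402837736315 j [ 0.27  0.02  1.44  0.    1.68 -1.19]
```

View pics/w1.png

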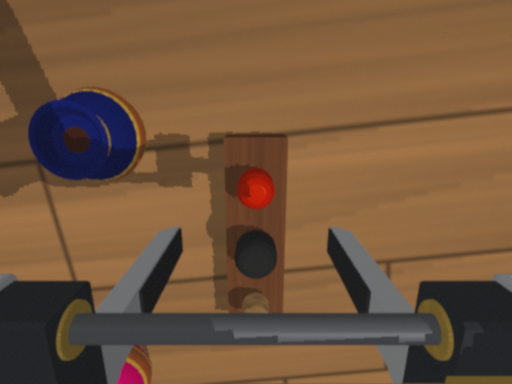

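The wrist view has red at (256,189) with the blue pot well clear, so the tool is centred over red. Next I descend and grasp.

Request:
drive_tool([
  [0, 0, 0.9, 0, 0, 0],
  [0, 0, 0.9, 0, 0, 0],
  [0, 0, 0.9, 0, 0, 0],
  [0, 0, 0.6, 0, 0, 0],
  [0, 0, 0.3, 0, 0, 0],
  [0, 0, 0.15, 0, 0, 0],
  [0, 0, 0, 0, 0, 0],
  [0, 0, 0, 0, 0, 0],
])

```text
time: 2.95
tool_pos: [0.484, 0.1943, 0.0567]
ee_rot: [3.141, 0.002, 3.036]
wrist_force: [-0.5, 0.5, 0.7]
width: 0.0938
finger_force: 0.0
```

Request:
drive_tool([
  [0, 0, 0, 0, 0, 0],
  [0, 0, 0, 0, 0, 0],
  [0, 0, 0, 0, 0, 0],
  [0, 0, 0, 0, 0, 0],
  [0, 0, 0, 0, 0, 0],
  [0, 0, 0, 0, 0, 0],
  [0, 0, 0, 0, 0, 0],
  [0, 0, 0, 0, 0, 0],
], gripper=1.0)

```text
time: 3.95
tool_pos: [0.4831, 0.1941, 0.0554]
ee_rot: [3.142, -0.0, 3.036]
wrist_force: [-1.0, -0.1, 0.2]
width: 0.0396
finger_force: 30.0
```

Request:
drive_tool([
  [0, 0, -0.5, 0, 0, 0],
  [0, 0, -1, 0, 0, 0],
  [0, 0, -1, 0, 0, 0],
  [0, 0, -1, 0, 0, 0],
  [0, 0, -1, 0, 0, 0],
  [0, 0, -0.5, 0, 0, 0],
  [0, 0, 0, 0, 0, 0],
])

```text
time: 4.82
tool_pos: [0.4839, 0.1943, 0.2573]
ee_rot: [3.14, 0.004, 3.036]
wrist_force: [0.4, -0.3, -1.4]
width: 0.0395
finger_force: 30.0
```

Request:
drive_tool([
  [-0.106, -0.987, 0, 0, 0, 0],
  [-0.106, -0.987, 0, 0, 0, 0],
  [-0.106, -0.987, 0, 0, 0, 0],
  [-0.106, -0.987, 0, 0, 0, 0],
  [-0.106, -0.987, 0, 0, 0, 0],
  [-0.106, -0.987, 0, 0, 0, 0],
  [-0.106, -0.987, 0, 0, 0, 0],
  [-0.106, -0.987, 0, 0, 0, 0],
  [-0.106, -0.987, 0, 0, 0, 0],
  [-0.106, -0.987, 0, 0, 0, 0],
  [-0.106, -0.987, 0, 0, 0, 0],
  [-0.106, -0.987, 0, 0, 0, 0],
  [0, 0, 0, 0, 0, 0],
  [0, 0, 0, 0, 0, 0],
])

```text
time: 6.58
tool_pos: [0.4833, -0.2817, 0.2538]
ee_rot: [3.139, -0.002, 3.036]
wrist_force: [-0.3, -0.1, -1.6]
width: 0.0395
finger_force: 30.0
```

Run:
```python
from h import *
s=snapshot("wrist"); t=snapshot("side"); u=snapshot("scene"); pickle.dump((s,t,u),open("w2.pkl","wb"))
cv2.imwrite("pics/w2.png",np.hstack([s["image"][::1,80:450],cv2.resize(t["image"][150:384,90:350],None,fx=1.64,fy=1.64)[:384]]))
go(.4834,-.2825,.2)
```

```text
pos [ 0.4838 -0.2813  0.2552] rpy [ 3.141 -0.     3.037] shift [ 0.007 -0.033  1.381] turn [0 0 0] F [ 0.3  0.8 -1.8] t 6.725 w 0.03944958265808618 j [-0.63  0.11  1.25  0.    1.78 -2.09]
```

View pics/w2.png

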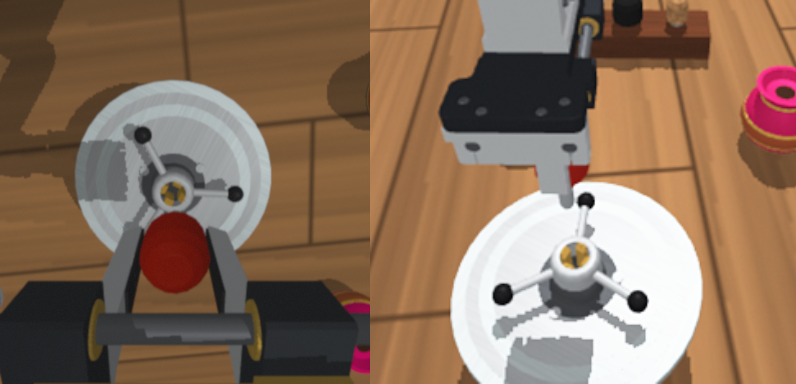

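The wrist view has the nut bore near (253,192) with balls at (222,134) and (315,193). Red is held between the fingers and the bore is visible. Next I fit the bore and balls in each view.

Run:
```python
from h import *
from scipy.optimize import least_squares
for n,s in zip(("wrist","side","scene"),pickle.load(open("w2.pkl","rb"))):
    P=pts(s); im=s["image"].astype(int); b,g,r=im[...,0],im[...,1],im[...,2]
    near=np.hypot(P[...,0]-.4834,P[...,1]+.2825)
    m=(r>b*1.7)&(r>60)&(near<.022)&(P[...,2]<.16)
    c=np.argwhere(m).mean(0)[::-1]; print(n,"brass",m.sum(),c,ray(s,*c,.139)[:2])
    m=(P[...,2]>.136)&(P[...,2]<.146)&(near<.035); q=P[m]; print(" nut top",q.mean(0),q.min(0),q.max(0),m.sum())
    m=((im.max(-1)<75)&(abs(P[...,2]-.129)<.02)&(abs(near-.065)<.02)).astype(np.uint8)
    c,l,st,ce=cv2.connectedComponentsWithStats(m)
    B=np.array([ray(s,*ce[i],.129)[:2] for i in range(1,c) if st[i,4]>25]); print(" balls",B.round(4).tolist(),[st[i,4] for i in range(1,c)])
    f=least_squares(lambda p:np.hypot(*(B-p).T)-.065,[.4834,-.2825]); print(" cc",f.x,f.fun)
    im2=s["image"]; hsv=cv2.cvtColor(im2,cv2.COLOR_BGR2HSV)
    m=((hsv[...,1]<45)&(hsv[...,2]>120)&(abs(P[...,2]-.1)<.006)&(near<.13)).astype(np.uint8)
    cn=max(cv2.findContours(m,cv2.RETR_EXTERNAL,cv2.CHAIN_APPROX_NONE)[0],key=len)[:,0]
    X=np.array([ray(s,u,v,.1)[:2] for u,v in cn]); f=least_squares(lambda p:np.hypot(*(X-p).T)-.112,[.4834,-.2825],loss="soft_l1",f_scale=.001); print(" rim",f.x)
    if n=="wrist":
        m=(r>70)&(g<.35*r)&(b<.35*r)&(near<.09)&(P[...,2]>.2); c=np.argwhere(m).mean(0)[::-1]
        q=P[m]; print(" red",c,ray(s,*c,.274)[:2],q.mean(0),q.min(0),q.max(0))
```

```text
wrist brass 293 [252.7440273  193.66894198] [ 0.48388007 -0.28291902]
 nut top [ 0.48139546 -0.28270275  0.13952382] [ 0.46220594 -0.3040145   0.13602963] [ 0.50300222 -0.2617582   0.14238303] 957
 balls [[0.4229, -0.3071], [0.4934, -0.2185]] [np.int32(231), np.int32(181)]
 cc [ 0.48318318 -0.28273034] [1.06305242e-12 7.40532635e-13]
 rim [ 0.48477879 -0.28204209]
 red [254.21905424 252.9323134 ] [ 0.48233298 -0.28152675] [ 0.47600597 -0.28087537  0.28605226] [ 0.46287567 -0.30149918  0.2559821 ] [ 0.49805118 -0.26210203  0.29475828]
side brass 154 [214.32467532 305.90909091] [ 0.48389534 -0.28181538]
 nut top [ 0.48373947 -0.28608139  0.14030749] [ 0.46217139 -0.30454762  0.13603293] [ 0.50465297 -0.26379209  0.14375139] 519
 balls [[0.4941, -0.2161], [0.4234, -0.3055], [0.5348, -0.3224]] [np.int32(66), np.int32(123), np.int32(119)]
 cc [ 0.48410357 -0.28089987] [0.00054777 0.00053748 0.00053567]
 rim [ 0.48397976 -0.28266791]
scene brass 35 [127.48571429 174.48571429] [ 0.48210392 -0.2830551 ]
 nut top [ 0.48925686 -0.28408154  0.13993603] [ 0.46586694 -0.30454765  0.13604371] [ 0.50778988 -0.26406329  0.1445649 ] 172
 balls [[0.4204, -0.3085], [0.4932, -0.2192], [0.5347, -0.324]] [np.int32(28), np.int32(40), np.int32(48)]
 cc [ 0.48190181 -0.28428959] [0.00113127 0.00108262 0.0010852 ]
 rim [ 0.48951728 -0.28452687]
```

Request:
drive_tool([
  [0, -0.025, 0.5, 0, 0, 0],
  [0, 0, 0.5, 0, 0, 0],
  [0, 0, 0.4, 0, 0, 0],
  [0, 0, 0.15, 0, 0, 0],
  [0, 0, 0, 0, 0, 0],
  [0, 0, 0.1, 0, 0, 0],
  [0, 0, 0.1, 0, 0, 0],
  [0, 0, 0.1, 0, 0, 0],
  [0, 0, 0.1, 0, 0, 0],
  [0, 0, 0, 0, 0, 0],
])

```text
time: 7.98
tool_pos: [0.4834, -0.2833, 0.1769]
ee_rot: [3.141, -0.001, 3.036]
wrist_force: [0.0, -0.7, -1.1]
width: 0.0392
finger_force: 30.0
```

Run:
```python
from h import *
go(.4835,-.2823,.151)
```

```text
pos [ 0.4834 -0.2833  0.1769] rpy [ 3.141e+00 -1.000e-03  3.036e+00] shift [-0.001  0.025  0.646] turn [0 0 0] F [ 0.  -0.7 -1.1] t 7.975 w 0.03918790285721274 j [-0.63  0.12  1.39  0.    1.63 -2.1 ]
```

No contact force with the foot 10 mm into the bore, so I keep going.

Request:
drive_tool([
  [0, 0, 0.1, 0, 0, 0],
  [0, 0, 0.1, 0, 0, 0],
  [0, 0, 0.1, 0, 0, 0],
  [0, 0, 0.1, 0, 0, 0],
  [0, 0, 0.1, 0, 0, 0],
  [0, 0, 0.07, 0, 0, 0],
  [0, 0, 0, 0, 0, 0],
])

```text
time: 8.85
tool_pos: [0.4835, -0.2834, 0.1543]
ee_rot: [3.141, -0.0, 3.036]
wrist_force: [0.4, 1.1, -1.7]
width: 0.0391
finger_force: 30.0
```

Request:
drive_tool([
  [0, 0, 0.03, 0, 0, 0],
  [0, 0, 0.03, 0, 0, 0],
  [0, 0, 0.03, 0, 0, 0],
  [0, 0, 0, 0, 0, 0],
])

```text
time: 9.35
tool_pos: [0.4838, -0.2835, 0.1515]
ee_rot: [-3.141, 0.001, 3.036]
wrist_force: [-0.9, 0.5, 1.0]
width: 0.0391
finger_force: 30.0
```

Contact is starting. I press a little further, then release.

Request:
drive_tool([
  [0, 0, 0.03, 0, 0, 0],
  [0, 0, 0.03, 0, 0, 0],
  [0, 0, 0, 0, 0, 0],
])

```text
time: 9.72
tool_pos: [0.4841, -0.2835, 0.1513]
ee_rot: [-3.141, 0.003, 3.036]
wrist_force: [-1.9, 2.4, 7.6]
width: 0.0394
finger_force: 30.0
```

Request:
drive_tool([
  [0, 0, 0, 0, 0, 0],
  [0, 0, 0, 0, 0, 0],
  [0, 0, 0, 0, 0, 0],
  [0, 0, 0, 0, 0, 0],
  [0, 0, 0, 0, 0, 0],
  [0, 0, 0, 0, 0, 0],
], gripper=0)

```text
time: 10.48
tool_pos: [0.4836, -0.2834, 0.1486]
ee_rot: [3.141, -0.0, 3.036]
wrist_force: [0.3, -0.1, 0.4]
width: 0.0928
finger_force: 0.0
```

Request:
drive_tool([
  [0, 0, -0.5, 0, 0, 0],
  [0, 0, -1, 0, 0, 0],
  [0, 0, -1, 0, 0, 0],
  [0, 0, -0.5, 0, 0, 0],
  [0, 0, 0, 0, 0, 0],
])

```text
time: 11.1
tool_pos: [0.4844, -0.284, 0.271]
ee_rot: [-3.139, 0.004, 3.036]
wrist_force: [0.1, -0.4, -0.3]
width: 0.0939
finger_force: 0.0
```

Run:
```python
from h import *
from scipy.optimize import least_squares
S=[snapshot(n) for n in ("wrist","side","scene")]
cv2.imwrite("pics/w3.png",np.hstack([S[0]["image"][:,80:450],cv2.resize(S[1]["image"][150:384,90:350],None,fx=1.64,fy=1.64)[:384]]))
for n,s in zip(("wrist","side","scene"),S):
    P=pts(s); im=s["image"].astype(int); b,g,r=im[...,0],im[...,1],im[...,2]; near=np.hypot(P[...,0]-.4835,P[...,1]+.2825)
    m=(r>70)&(g<.35*r)&(b<.35*r)&(near<.05); c=np.argwhere(m).mean(0)[::-1]; print(n,"red",c,ray(s,*c,.169),P[m].max(0),P[m].min(0))
    m=((im.max(-1)<75)&(abs(P[...,2]-.129)<.02)&(abs(near-.065)<.02)).astype(np.uint8)
    c,l,st,ce=cv2.connectedComponentsWithStats(m)
    B=np.array([ray(s,*ce[i],.129)[:2] for i in range(1,c) if st[i,4]>25]); print(" balls",[(x.round(4).tolist(),np.degrees(np.arctan2(x[1]+.2825,x[0]-.4835))) for x in B])
go(.4835,-.2823,.27)
```

```text
wrist red [256.01831502 194.61684982] [ 0.48328132 -0.28223869  0.169     ] [ 0.49952833 -0.2632612   0.19213193] [ 0.46289203 -0.30108124  0.15950231]
 balls [([0.4229, -0.307], np.float64(-157.98713885955044)), ([0.4935, -0.2184], np.float64(81.09234186914398)), ([0.5344, -0.3243], np.float64(-39.38035641423398))]
side red [213.21182266 295.50246305] [ 0.48480086 -0.28463533  0.169     ] [ 0.50341668 -0.26809548  0.19370554] [ 0.46735166 -0.30310515  0.15329442]
 balls [([0.4941, -0.216], np.float64(80.97083359793369)), ([0.4234, -0.3056], np.float64(-158.99413629103006)), ([0.5349, -0.3224], np.float64(-37.85956197459233))]
scene red [125.28242075 164.79538905] [ 0.48697587 -0.28326581  0.169     ] [ 0.50763134 -0.26479834  0.19294485] [ 0.47440754 -0.302625    0.15198731]
 balls [([0.4932, -0.2192], np.float64(81.25925520331855)), ([0.5341, -0.3241], np.float64(-39.39064661840444))]
pos [ 0.4832 -0.2831  0.267 ] rpy [ 3.140e+00 -2.000e-03  3.036e+00] shift [-0.005  0.021 -0.076] turn [0 0 0] F [-0.6 -1.1  0.2] t 11.25 w 0.09443105749968628 j [-0.63  0.11  1.23  0.    1.81 -2.1 ]
```

View pics/w3.png

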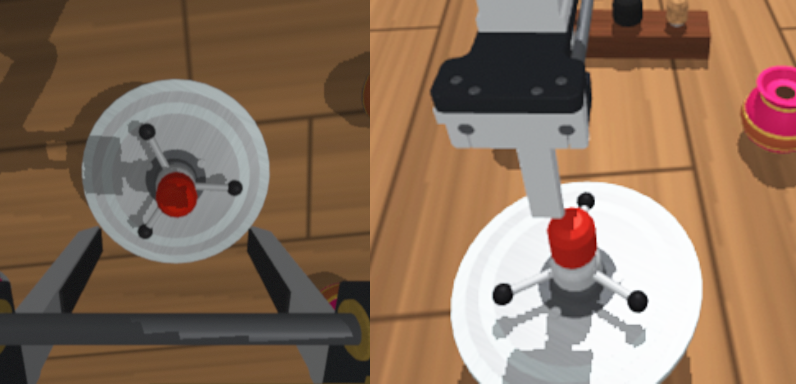

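Red is home, with its top at about 0.192 m, and it stands upright. The balls are at 81°, 202° and 321°. Next I place the shut fingers on the counter-clockwise side of the 202° spoke, at r = 43 mm.

Request:
drive_tool([
  [0.25, -0.46, 0, 0, 0, 0],
  [0.25, -0.46, 0, 0, 0, 0],
  [0, 0, 0, 0, 0, 0.96],
  [0, 0, 0, 0, 0, 0.96],
  [0, 0, 0, 0, 0, 0.96],
  [0, 0, 0, 0, 0, 0.96],
  [0, 0, 0, 0, 0, 0.96],
  [0, 0, 0, 0, 0, 0],
], gripper=1)

```text
time: 12.25
tool_pos: [0.4594, -0.3175, 0.2668]
ee_rot: [3.141, -0.003, 2.557]
wrist_force: [0.0, 0.2, 0.1]
width: 0.0175
finger_force: 0.0
```

Request:
drive_tool([
  [0, 0, 0.5, 0, 0, 0],
  [0, 0, 0.8, 0, 0, 0],
  [0, 0, 0.8, 0, 0, 0],
  [0, 0, 0.5, 0, 0, 0],
  [0, 0, 0, 0, 0, 0],
])

```text
time: 12.88
tool_pos: [0.4585, -0.3168, 0.1616]
ee_rot: [3.141, -0.006, 2.557]
wrist_force: [-1.2, -0.6, 0.6]
width: 0.0003
finger_force: 0.0
```

Run:
```python
from h import *
S=[snapshot(n) for n in ("wrist","side")]
cv2.imwrite("pics/w4.png",np.hstack([S[0]["image"][:,80:450],cv2.resize(S[1]["image"][150:384,90:350],None,fx=1.64,fy=1.64)[:384]]))
go(.4598,-.3184,.116,2.557)
```

```text
pos [ 0.4599 -0.3179  0.1648] rpy [ 3.142 -0.     2.557] shift [-0.004 -0.011  1.221] turn [ 0.001 -0.001 -0.004] F [-0.7 -0.   0.1] t 12.975 w 0.00039887206298425153 j [-0.71  0.12  1.42  0.    1.61 -1.69]
```

View pics/w4.png

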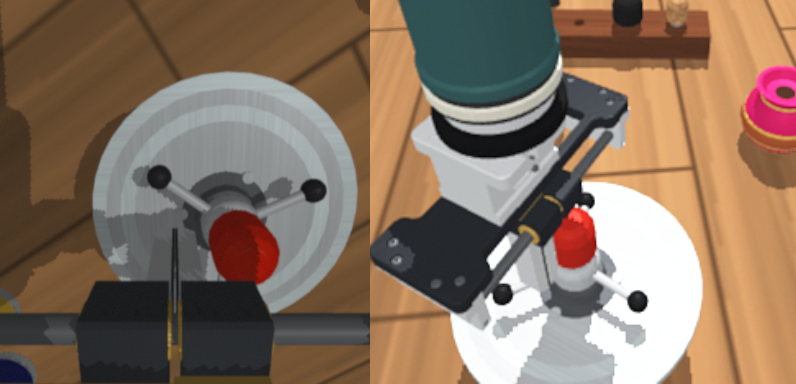

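The shut fingers are clear of the spokes and of red. I lower them, then sweep clockwise along the arc with equal rows of about 4° each.

Request:
drive_tool([
  [0, 0, 0.6, 0, 0, 0],
  [0, 0, 0.6, 0, 0, 0],
  [0, 0, 0, 0, 0, 0],
])

```text
time: 13.35
tool_pos: [0.4593, -0.3175, 0.1159]
ee_rot: [3.141, -0.002, 2.556]
wrist_force: [-0.2, 0.2, 0.1]
width: 0.0008
finger_force: 0.0
```

Request:
drive_tool([
  [0.075, 0.003, 0, 0, 0, 0.7],
  [0.075, 0.003, 0, 0, 0, 0.7],
  [0.075, 0.003, 0, 0, 0, 0.7],
  [0.075, 0.003, 0, 0, 0, 0.7],
  [0.075, 0.003, 0, 0, 0, 0.7],
  [0.075, 0.003, 0, 0, 0, 0.7],
  [0.075, 0.003, 0, 0, 0, 0.7],
  [0.075, 0.003, 0, 0, 0, 0.7],
  [0.075, 0.003, 0, 0, 0, 0.7],
  [0.075, 0.003, 0, 0, 0, 0.7],
])

```text
time: 14.6
tool_pos: [0.4437, -0.2982, 0.1195]
ee_rot: [3.14, 0.01, 1.852]
wrist_force: [0.5, -6.9, -2.0]
width: 0.0008
finger_force: 3.5
```

```bash
cat >> h.py <<'E'
def pol():
    o=get_obs(); d=o["tool_pos"][:2]-[.4835,-.2825]; t=np.degrees(np.arctan2(d[1],d[0]))%360
    print("theta",t.round(1),"r",np.hypot(*d).round(4),"yaw+90",np.degrees(o["ee_rot"][2])%360+90,"F",o["wrist_force"].round(1),"T",o["wrist_torque"].round(2),"z",o["tool_pos"][2],o["joint_positions"].round(2),o["time"])
    s=snapshot("side"); P=pts(s); im=s["image"].astype(int); near=np.hypot(P[...,0]-.4835,P[...,1]+.2825)
    m=((im.max(-1)<75)&(abs(P[...,2]-.129)<.015)&(abs(near-.065)<.02)).astype(np.uint8)
    c,l,st,ce=cv2.connectedComponentsWithStats(m)
    for i in range(1,c):
        if st[i,4]>25:
            x=ray(s,*ce[i],.129); print(" ball",np.degrees(np.arctan2(x[1]+.2825,x[0]-.4835)).round(1)%360,np.hypot(x[1]+.2825,x[0]-.4835).round(3),st[i,4])
E
python3 -c "
from h import *; pol()"
```

```text
theta 201.5 r 0.0427 yaw+90 196.1375142554615 F [ 0.5 -6.9 -2. ] T [-1.44 -0.09 -0.07] z 0.11950851782425917 [-0.69  0.08  1.55 -0.    1.5  -0.98] 14.6
 ball 179.0 0.066 81
 ball 299.5 0.065 131
```

Request:
drive_tool([
  [0.075, 0.003, 0, 0, 0, 0.7],
  [0.075, 0.003, 0, 0, 0, 0.7],
  [0.075, 0.003, 0, 0, 0, 0.7],
  [0.075, 0.003, 0, 0, 0, 0.7],
  [0.075, 0.003, 0, 0, 0, 0.7],
  [0.075, 0.003, 0, 0, 0, 0.7],
  [0.075, 0.003, 0, 0, 0, 0.7],
  [0.075, 0.003, 0, 0, 0, 0.7],
  [0.075, 0.003, 0, 0, 0, 0.7],
  [0.075, 0.003, 0, 0, 0, 0.7],
])

```text
time: 15.9
tool_pos: [0.444, -0.2683, 0.1193]
ee_rot: [3.139, 0.007, 1.152]
wrist_force: [-4.1, -5.1, -0.6]
width: 0.0007
finger_force: 3.6
```

```bash
python3 -c "
from h import *; pol()"
```

```text
theta 160.3 r 0.042 yaw+90 156.00840035394125 F [-4.1 -5.1 -0.6] T [-1.17  0.81 -0.17] z 0.11928603162467417 [-0.65  0.05  1.58 -0.01  1.5  -0.23] 15.9
 ball 18.3 0.066 87
 ball 258.0 0.064 149
```

Tracking well, with the pushed ball at about 138°. I keep sweeping.

Request:
drive_tool([
  [0.075, 0.003, 0, 0, 0, 0.7],
  [0.075, 0.003, 0, 0, 0, 0.7],
  [0.075, 0.003, 0, 0, 0, 0.7],
  [0.075, 0.003, 0, 0, 0, 0.7],
  [0.075, 0.003, 0, 0, 0, 0.7],
  [0.075, 0.003, 0, 0, 0, 0.7],
])

```text
time: 16.7
tool_pos: [0.4532, -0.2535, 0.1192]
ee_rot: [3.139, 0.007, 0.732]
wrist_force: [-7.7, -5.2, 1.7]
width: 0.0004
finger_force: 4.6
```

```bash
python3 -c "
from h import *; pol()"
```

```text
theta 136.3 r 0.042 yaw+90 131.93509263905722 F [-7.7 -5.2  1.7] T [-1.02  1.56 -0.09] z 0.11916552707696704 [-0.61  0.05  1.58 -0.01  1.51  0.23] 16.7
 ball 355.4 0.066 98
 ball 234.7 0.064 147
```

Request:
drive_tool([
  [0.075, 0.003, 0, 0, 0, 0.7],
  [0.075, 0.003, 0, 0, 0, 0.7],
  [0.075, 0.003, 0, 0, 0, 0.7],
])

```text
time: 17.12
tool_pos: [0.4578, -0.2486, 0.1191]
ee_rot: [3.14, 0.012, 0.521]
wrist_force: [-16.6, -7.0, 5.6]
width: 0.0007
finger_force: 8.8
```

```bash
python3 -c "
from h import *; pol()"
```

```text
theta 127.1 r 0.0425 yaw+90 119.86146808590857 F [-16.6  -7.    5.6] T [-1.18  3.21 -0.12] z 0.11910957948456466 [-0.6   0.06  1.57 -0.01  1.51  0.45] 17.125
 ball 348.5 0.066 103
 ball 227.8 0.064 146
```

Request:
drive_tool([
  [0.075, 0.003, 0, 0, 0, 0.5],
  [0.06, 0.003, 0, 0, 0, 0.3],
  [0, 0, 0, 0, 0, 0],
])

```text
time: 17.55
tool_pos: [0.4584, -0.2475, 0.1192]
ee_rot: [-3.141, 0.021, 0.442]
wrist_force: [-24.2, -7.6, 8.8]
width: 0.0004
finger_force: 13.0
```

```bash
python3 -c "
from h import *; pol()"
```

```text
theta 125.7 r 0.0431 yaw+90 115.30018683816598 F [-24.2  -7.6   8.8] T [-1.48  4.7  -0.25] z 0.11915591537132537 [-0.59  0.07  1.57 -0.02  1.52  0.54] 17.55
 ball 348.5 0.066 103
 ball 227.6 0.064 145
```

The ball stopped at 348.5° while the force rose, so the nut is at its stop. I back off, lift straight up and move clear.

Request:
drive_tool([
  [-0.2, -0.05, 0, 0, 0, 0],
  [-0.25, -0.05, 0, 0, 0, 0],
  [0, 0, 0, 0, 0, 0],
  [0, 0, -0.5, 0, 0, 0],
  [0, 0, -1, 0, 0, 0],
  [0, 0, -1, 0, 0, 0],
  [0, 0, -1, 0, 0, 0],
  [0, 0, -0.5, 0, 0, 0],
  [-1, 0, 0, 0, 0, 0],
  [-1, 0, 0, 0, 0, 0],
  [-1, 0, 0, 0, 0, 0],
  [-1, 0, 0, 0, 0, 0],
  [0, 0, 0, 0, 0, 0],
  [0, 0, 0, 0, 0, 0],
])

```text
time: 19.35
tool_pos: [0.3057, -0.3156, 0.277]
ee_rot: [3.141, -0.001, 0.446]
wrist_force: [0.2, 0.0, -0.4]
width: 0.0003
finger_force: 0.0
```

Run:
```python
from h import *
pol()
S=[snapshot(n) for n in ("scene","side")]
for s in S:
    P=pts(s); im=s["image"].astype(int); b,g,r=im[...,0],im[...,1],im[...,2]; near=np.hypot(P[...,0]-.4835,P[...,1]+.2825)
    m=(r>70)&(g<.35*r)&(b<.35*r)&(near<.05); c=np.argwhere(m).mean(0)[::-1]; print("red",c,ray(s,*c,.169),P[m].max(0),P[m].min(0))
cv2.imwrite("pics/end.png",np.hstack([cv2.resize(S[0]["image"][100:292,40:220],None,fx=2,fy=2),cv2.resize(S[1]["image"][150:384,90:350],None,fx=1.64,fy=1.64)[:384]]))
```

```text
theta 190.6 r 0.1808 yaw+90 115.57642097389156 F [ 0.2  0.  -0.4] T [ 0.02  0.06 -0.02] z 0.2770187025393332 [-0.93 -0.16  1.47  0.    1.83  0.19] 19.35
 ball 106.9 0.067 72
 ball 348.6 0.066 106
 ball 227.6 0.064 133
red [125.14613181 164.75931232] [ 0.48675265 -0.28352525  0.169     ] [ 0.50713587 -0.26509667  0.19351997] [ 0.4761397  -0.30140747  0.15068109]
red [212.78563015 295.36866902] [ 0.48422561 -0.28437156  0.169     ] [ 0.50335727 -0.26791001  0.19356855] [ 0.46580552 -0.30413087  0.15374821]
```

View pics/end.png

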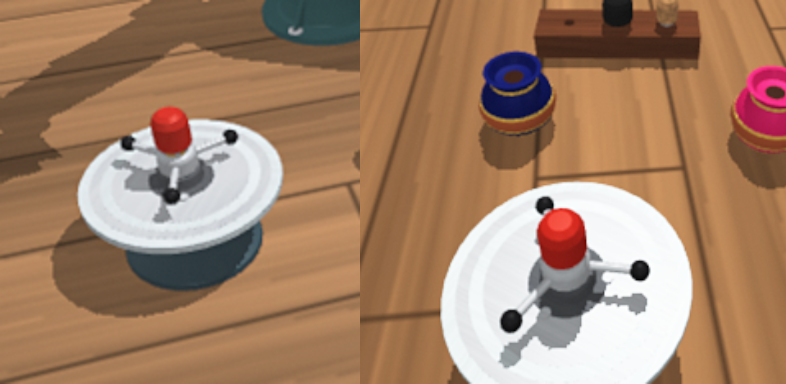

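The final views show red upright and home in the collet, the nut turned to its stop, the pots and other holders in place, and the arm clear.

```bash
python3 -c "
from bench import close_job; print(close_job())"
```

```text
the job is handed in; nothing more can be done
None
```

The red holder is fully home and upright in the collet, the nut is turned clockwise to its stop, the other holders and pots were left alone, and the job was handed in at about 19 s.

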